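Space a tile in its setting jig and hold it flush

ROBOT

A 6-joint arm with a two-finger parallel gripper is mounted at the origin on the work surface. World frame = base frame: x ahead of the robot, y to its left, z up, the work surface at z = 0. Lengths are in mm, angles in rad, forces in N, time in s.
With the tool pointing down it reaches from about 275 to 1000 mm from the base axis. Payload 8.4 kg.
Tool frame: the origin (TCP) lies between the finger pads; the fingertips stand r.nose_length ahead of it and the grasp point (between the pads) lies 8 mm behind it (r.nose_length is the distance from the TCP to the fingertips, in mm); y points along the fingers, x is the direction in which the jaws open and shut, and the axes are right-handed (so a half turn about y gives the same grasp; the last joint's range is limited). The gripper opens to 85 mm and grips with 20 to 120 N. Pads are 22 mm wide; open, the fingers measure 114 mm over their backs; the gripper's body (76 mm by 85 mm) begins 54 mm behind the grasp point. The pads swing forward as they close: fully open they stand 13 mm farther back than shut.
Start: joints at [1.178, 0.353, 1.633, -0, 1.155, -0.002], TCP at [238.079, 577.881, 242.281] pointing down, gripper open.
Joint ranges: [-2.63, 2.63], [-0.92, 2.1], [0.06, 2.66], [-1.3, 4.44], [0, 2.69], [-3.02, 3.02]. Speed limits (rad/s): [2.22, 2.22, 2.79, 3.14, 3.14, 3.14].

INTERFACE

Orientations are given as [roll, pitch, yaw] about the fixed x, y, z axes, in that order (R = Rz(yaw) Ry(pitch) Rx(roll)).
In Python, from rig import r, cams, order gives the robot as it stands. The module is installed in compiled form; this text tells all that it offers.
- The arm moves only by the shell command python3 -m crank 'ROWS' [FORCE]. ROWS is JSON, a list of rows, each a list of 7 numbers: the turn, a rotation vector about the tool's x, y, z in degrees, then the shift along the tool's x, y, z in cm, then the opening, from -1 (shut) to 1 (fully open). A call has exactly 10 rows; each row shifts and turns the pose as measured when the row begins, along the tool's axes as they then stand; what a row does not reach is not made up. A row lasts 1/12 s, in which the tool goes at most 41.7 mm and 7.16 degrees, less where a joint would pass 70% of its speed; a pose out of reach is approached as far as the arm can. A call with a gripper value outside its range is refused whole. The fingers move at their own pace and stop on an object; FORCE is the grip in N (left out, the last holds). Time passes only in rows, so rows that do not move let the fingers close, or fill a call up. It gives the time, the measured TCP pose, the force and the opening at its end, in the units of the state.
- r.sense(): the state, without advancing time (a new reading comes with each control period).
- cams.grab_frame(name): name is "scene" or "top" or "wrist"; returns the picture (480x640x3 uint8, blue, green, red); there is no depth.
- cams.camera_info(name): a dict with "intrinsics" (3x3 intrinsics, pixels), "k1" (the pictures are not rectified: a ray, as slopes to the right and down, at radius r is drawn at 1 + k1 r^2 times it, then the intrinsics apply), "view" (4x4, takes a point from world to camera coordinates); the wrist camera has in their place "hand_eye" (4x4, takes a point from camera to tool coordinates, whose origin is the TCP and whose axes are the tool frame's). Camera axes: x right, y up, looking along -z (the intrinsics and any distortion apply to the point x, -y, -z); pixel columns grow to the right and rows downward; lengths in mm; the calibration is good to about 2 mm. A picture is of the moment at which its call begins: read the wrist's pose just before it. camera_info takes no time and is no camera call.
- order.sign_off(): hands the job in, once; it reports no verdict.
The state is a dict: "clock": time; "qpos": joint angles; "qvel": joint speeds; "joint_efforts": joint torques, N m; "eef_pos": TCP position; "tcp_rot": TCP orientation; "contact_force": force on the tool from outside, world axes, zero at the start; "wrist_torque": the same for the moment, N m; "opening": opening from 0.0 (shut) to 1.0 (fully open).
Only numpy, scipy, OpenCV 4.12 (cv2) and the standard library are available. Lean on these libraries where they do the work, as an engineer would, in place of code of your own. Each camera call takes 0.05 s, during which the arm holds its last target.

TASK

On the repair bench a decorated tile is loaded in a setting jig: first push the jig's sliding jaw fully shut against the tile's near edge. Then take the thinner of the two wooden strips from the rack and slide it upright, down to the board, into the gap beside the tile that is wide enough for it, about midway along the tile, and let go of it. Finally press the sprung tile down with the closed fingertips until its face is flush with the side rails and finish while still holding it down there; leave the thick strip and the ornaments where they are.

Things in the scene. Friction and masses are not known exactly. Their poses are not given: they have to be found in the camera images.
- jig: Tile-setting jig, fixed: plywood board 260 (x) x 216 (y) x 16 mm thick. Origin: centre of its underside, on the bench, right below the tile's centre; x runs from the sliding jaw (-x, robot's side) to a fixed end stop, z up. Two side rails run along x, centred at y = +76 and -76 mm; which side has the thin one varies.
- tile_face (a point): Centre of the upper face of the white glazed tile with a blue motif, 100 x 100 x 8 mm, clipped on a sprung metal carrier in the middle of the jig: it cannot shift sideways, only straight down. The jig's axes. At rest the face is 48 mm above the bench, 6 mm proud of the rails.
- tile (a joint): Downward travel of tile and carrier, in m: 0 = up at rest, 0.006 = stop, where the tile's face is flush with the rails' tops (42 mm above the bench). Pushing takes about 2.7 N to start and 7.5 N at the stop; it springs back up if let go.
- jaw (a joint): Opening of the sliding jaw, in m: 0 = shut against the tile's near edge, up to 0.045 = open, away towards the jig's -x. It stays where it is left; sliding takes about 2 N.
- jaw_tab (a point): Top centre of the jaw's upright tab, 78 mm above the bench. The jaw is a wooden bar 14 mm thick (jig x), 80 mm wide (y), top 42 mm above the bench, with a central tab 10 mm thick and 34 mm wide on it. Shut, its centre is at jig x = -57.5 mm.
- rail_thin: Thin side rail, wooden bar 110 (x) x 20 (y) x 26 mm high, fixed on the board beside the tile. Origin: centre of its underside, 16 mm above the bench; axes as the jig's. The gap between it and the tile is 16 mm wide and 26 mm deep down to the board.
- rail_thick: Thick side rail, wooden bar 110 x 40 x 26 mm high, on the other side of the tile, same origin and axes. The gap between it and the tile is only 6 mm wide: too narrow for the spacer.
- spacer: The thinner strip, the spacer: pale wooden plate 60 (x) x 10 (y) x 60 (z) mm, standing upright on its edge. Origin: centre of its underside; z up. It starts standing in the rack's +y slot (15 mm wide), its foot 12 mm above the bench, the rack's top 30 mm above the bench, so that its upper 42 mm stick out.
- thick_strip: Bystander: the thicker strip, 60 x 22 x 60 mm, standing in the rack's other slot, 65 mm from the spacer's centre. Leave it there.
- rack: Dark wooden rack fixed on the bench, 80 (x) x 130 (y) x 30 mm high, with two slots along its x. Origin: centre of its underside. The spacer's slot is centred at y = +32.5 mm, the thick strip's at y = -32.5 mm.
- dog: Bystander: white sitting porcelain dog, about 60 x 60 mm, 135 mm high. Origin: centre of its foot.
- vase: Bystander: small brass vase, 64 mm across, 90 mm high. Origin: centre of its foot.
- pen_cup: Bystander: white cup with pens, 76 mm across, 165 mm high over the pens. Origin: centre of its foot.
Things that resemble listed ones, but are neither listed nor needed, are in the scene too. What is shaped like the spacer but black, pink or purple is not meant.

How it is judged:
By the outcome, as a careful person would: the job done as asked, in the order asked, and still so for the second after the job is handed in, while the arm keeps its last pose, push and grip.
It also fails if it takes over 64 s, if anything falls off the work surface, if the arm or the gripper's body presses on something with over 40 N, if the wrist force passes 120 N, or if a joint passes its speed limit or range.

## Working session

There is one attempt and no reset: what is moved stays moved. The work goes in short steps, Python scripts to look and compute and a shell command to move; the robot and the scene stay as the last step left them, time stands still between calls to the robot, and variables do not carry over. Pictures are saved under pics/ and viewed, and the job is handed in when it is done.

```bash
mkdir -p pics
python3 - <<'E'
from rig import r,cams,order
import cv2
s=r.sense();print({k:(v if isinstance(v,(int,float)) else [round(float(x),3) for x in v]) for k,v in s.items()},r.nose_length)
for n in ["scene","top","wrist"]:
    i=cams.camera_info(n);print(n,i)
    cv2.imwrite(f"pics/a_{n}.png",cams.grab_frame(n))
E
```

```text
{'clock': 0.0, 'qpos': [1.178, 0.354, 1.634, -0.0, 1.155, -0.002], 'qvel': [-0.001, -0.002, -0.0, 0.002, -0.0, -0.001], 'joint_efforts': [-0.003, -60.525, -34.206, -0.0, 0.01, 0.0], 'eef_pos': [237.903, 577.453, 241.568], 'tcp_rot': [-1.571, 0.001, 1.18], 'contact_force': [-0.951, -0.372, -0.559], 'wrist_torque': [-0.023, -0.023, -0.014], 'opening': 0.9995721835211115} 11.0
scene {'intrinsics': array([[507.88059849,   0.        , 317.27599867],
       [  0.        , 507.88059849, 240.78785395],
       [  0.        ,   0.        ,   1.        ]]), 'k1': -0.07301809552426325, 'view': array([[-8.52899410e-01,  5.21755047e-01,  1.82830064e-02,
         4.70915727e+02],
       [-3.29767739e-01, -5.65550988e-01,  7.55913565e-01,
         1.39467596e+02],
       [ 4.04741690e-01,  6.38689088e-01,  6.54416086e-01,
        -1.27527201e+03],
       [ 0.00000000e+00,  0.00000000e+00,  0.00000000e+00,
         1.00000000e+00]])}
top {'intrinsics': array([[619.50502101,   0.        , 320.18429969],
       [  0.        , 619.50502101, 245.8770454 ],
       [  0.        ,   0.        ,   1.        
[... 240 characters left out ...]
3910812e-03,  9.94822661e-01,
        -1.59205545e+03],
       [ 0.00000000e+00,  0.00000000e+00,  0.00000000e+00,
         1.00000000e+00]])}
wrist {'intrinsics': array([[381.38575268,   0.        , 328.00581665],
       [  0.        , 381.38575268, 241.11482751],
       [  0.        ,   0.        ,   1.        ]]), 'k1': -0.04389603229473456, 'hand_eye': array([[ 9.99999380e-01, -1.02481623e-03,  4.36503186e-04,
         4.41534553e-01],
       [ 7.47784716e-04,  3.27186945e-01, -9.44959335e-01,
        -1.32702823e+02],
       [ 8.25591521e-04,  9.44959075e-01,  3.27187508e-01,
         8.42610276e+01],
       [ 0.00000000e+00,  0.00000000e+00,  0.00000000e+00,
         1.00000000e+00]])}
```

View pics/a_scene.png

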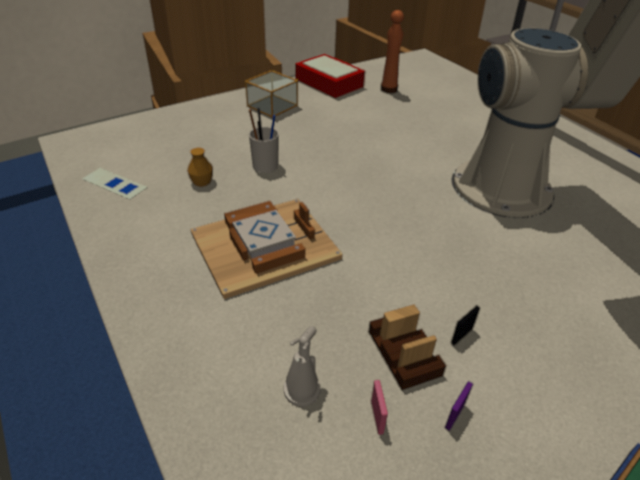

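View pics/a_top.png

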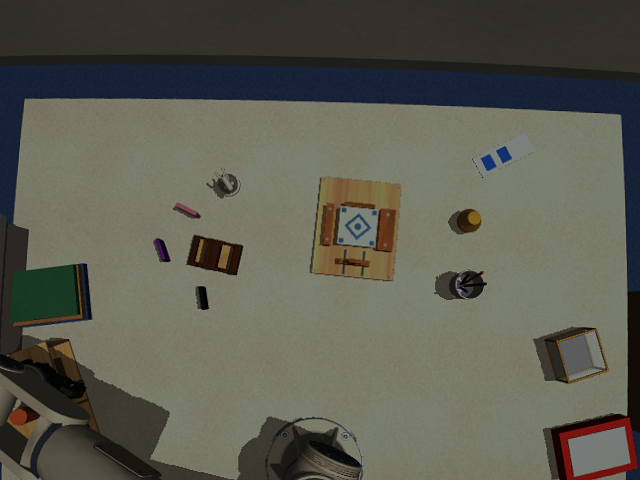

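View pics/a_wrist.png

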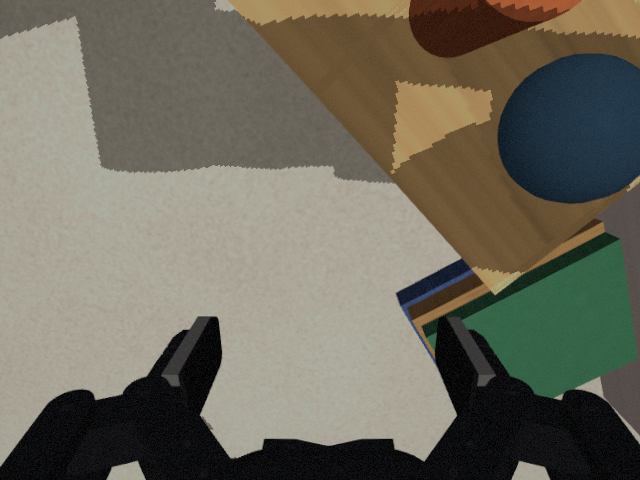

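```bash
cat > h.py <<'E'
import numpy as np, cv2
from rig import r,cams
from scipy.spatial.transform import Rotation as R
def pose():
    s=r.sense();T=np.eye(4);T[:3,:3]=R.from_euler('xyz',s['tcp_rot']).as_matrix();T[:3,3]=s['eef_pos'];return T
def view(n,T=None):
    i=cams.camera_info(n)
    if n=='wrist': return i,np.linalg.inv(T@i['hand_eye'])
    return i,i['view']
def proj(n,P,T=None):
    i,V=view(n,T);P=np.atleast_2d(P);c=P@V[:3,:3].T+V[:3,3]
    a=np.c_[c[:,0]/-c[:,2],-c[:,1]/-c[:,2]];a=a*(1+i['k1']*(a**2).sum(1,keepdims=True))
    K=i['intrinsics'];return a*[K[0,0],K[1,1]]+[K[0,2],K[1,2]]
def back(n,px,z,T=None):
    i,V=view(n,T);K=i['intrinsics'];px=np.atleast_2d(px).astype(float)
    d=(px-[K[0,2],K[1,2]])/[K[0,0],K[1,1]];a=d.copy()
    for _ in range(20):a=d/(1+i['k1']*(a**2).sum(1,keepdims=True))
    ray=np.c_[a[:,0],-a[:,1],-np.ones(len(a))]@V[:3,:3];o=-V[:3,:3].T@V[:3,3]
    return o+ray*((z-o[2])/ray[:,2])[:,None]
def tri(n1,p1,n2,p2,T=None):
    from scipy.optimize import least_squares
    f=lambda X:np.r_[proj(n1,X,T)[0]-p1,proj(n2,X,T)[0]-p2]
    s=least_squares(f,back(n1,p1,40,T)[0]);return s.x,s.fun
def frame(jx,jy,yaw,P):
    c,s=np.cos(yaw),np.sin(yaw);P=np.atleast_2d(P).astype(float);q=P.copy()
    q[:,0]=jx+c*P[:,0]-s*P[:,1];q[:,1]=jy+s*P[:,0]+c*P[:,1];return q
def local(jx,jy,yaw,P):
    c,s=np.cos(yaw),np.sin(yaw);d=np.atleast_2d(P).astype(float)-[jx,jy,0]
    return np.c_[c*d[:,0]+s*d[:,1],-s*d[:,0]+c*d[:,1],d[:,2]]
E
python3 - <<'E'
import cv2
t=cv2.imread('pics/a_top.png');s=cv2.imread('pics/a_scene.png')
b=cv2.convertScaleAbs(t[165:290,305:410],alpha=1.8)
cv2.imwrite('pics/c1.png',cv2.resize(b,None,fx=4.8,fy=4.8,interpolation=2))
b=cv2.convertScaleAbs(t[220:290,175:255],alpha=2.2)
cv2.imwrite('pics/c2.png',cv2.resize(b,None,fx=8,fy=8,interpolation=2))
cv2.imwrite('pics/c3.png',cv2.resize(s[190:300,180:350],None,fx=4.7,fy=4.7,interpolation=2))
cv2.imwrite('pics/c4.png',cv2.resize(s[295:440,350:490],None,fx=4.1,fy=4.1,interpolation=2))
E
```

```text
(no output)
```

View pics/c1.png

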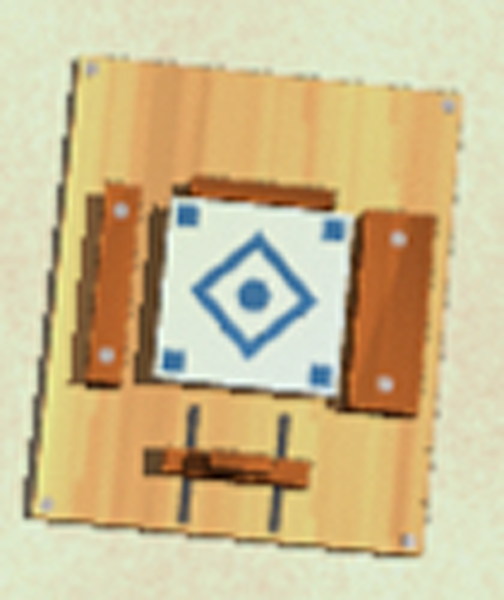

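View pics/c2.png

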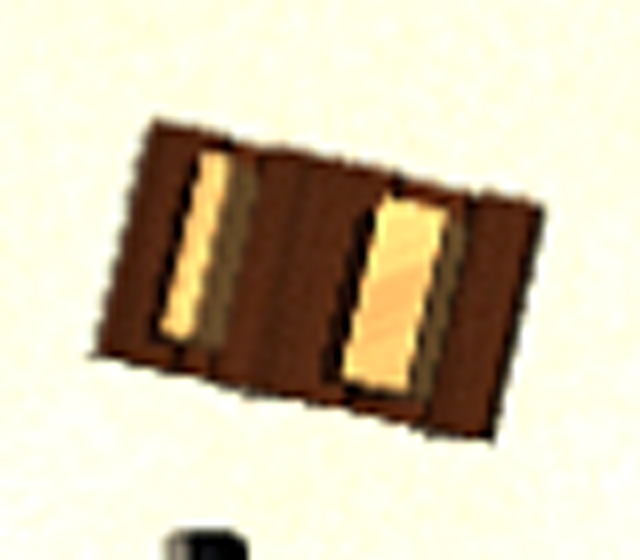

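View pics/c3.png

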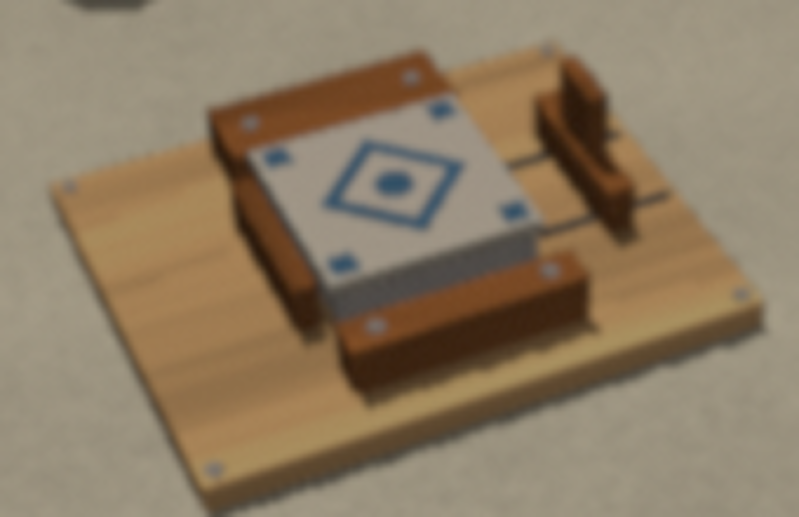

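View pics/c4.png

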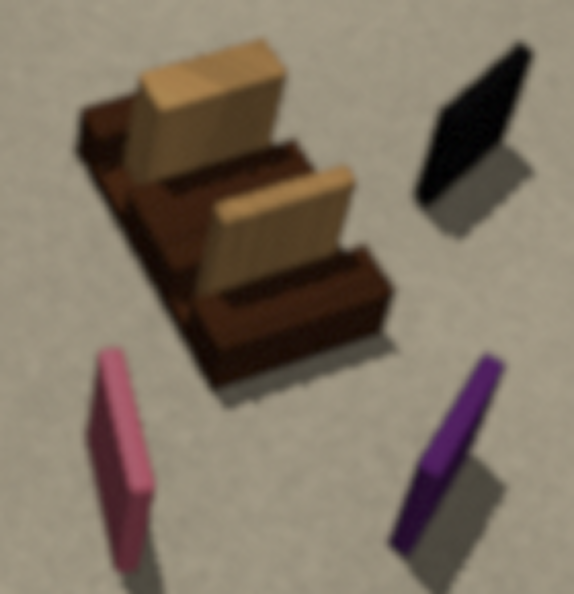

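Run:
```python
from h import *
from scipy.optimize import least_squares
def un(p,off,s): return (np.array(p,float)+.5)/s-.5+off
T=un([[172,197],[352,215],[336,396],[155,378]],[305,165],4.8)
# local corners: up=+x, left=+y
L=np.array([[50,50,48],[50,-50,48],[-50,-50,48],[-50,50,48]])
# scene: corners: (248,152)=+x,-y ; (460,95)=-x,-y ; (540,220)=-x,+y; (325,285)=+x,+y
S=un([[325,285],[248,152],[460,95],[540,220]],[180,190],4.7)
B=un([[77,57],[462,92],[422,555],[28,517]],[305,165],4.8)
LB=np.array([[130,108,16],[130,-108,16],[-130,-108,16],[-130,108,16]])
for nm,fs in {'top':[('top',T,L),('top',B,LB)],'scene':[('scene',S,L)],'all':[('top',T,L),('top',B,LB),('scene',S,L)]}.items():
    f=lambda v:np.concatenate([(proj(n,frame(*v,P))-p).ravel() for n,p,P in fs])
    s=least_squares(f,[600,-60,0]);print(nm,s.x,np.abs(s.fun).max())
jig=s.x
# jaw tab top centre crop1 approx; scene tab top (583,72)?
tabs=back('scene',un([[583,70]],[180,190],4.7),78);tabt=back('top',un([[213,462]],[305,165],4.8),78)
print('tab',local(*jig,tabs),local(*jig,tabt))
jt=back('top',un([[163,462],[305,473]],[305,165],4.8),42);print('jawbar top',local(*jig,jt))
# rack
k=un([[152,120],[545,203],[495,440],[97,352]],[175,220],8)
LR=np.array([[40,65,30],[40,-65,30],[-40,-65,30],[-40,65,30]])
sp=un([[203,150],[230,155],[190,340],[160,335]],[175,220],8)
W=back('top',sp,72);print('spacer top',W.round(1),W.mean(0))
f=lambda v:(proj('top',frame(*v,LR))-k).ravel()
s=least_squares(f,[500,200,0]);print('rack',s.x,np.abs(s.fun).max());rk=s.x
print('spacer local',local(*rk,W).round(1), local(*rk,W).mean(0),'ideal sp',frame(*rk,[[0,32.5,0]]))
ss=un([[215,215],[350,170],[355,182],[220,222]],[350,295],4.1)
print('spacer scene',local(*rk,back('scene',ss,72)).round(1))
```

```text
top [ 6.22137205e+02 -9.90029374e+01 -7.52090941e-02] 0.60304358274621
scene [ 6.25141723e+02 -9.68604625e+01 -1.06577785e-01] 0.750470831850123
all [ 6.23240141e+02 -9.86465492e+01 -7.98730282e-02] 1.244887938020554
tab [[-93.08473378  -2.27515685  78.        ]] [[-95.52309274  13.65376425  78.        ]]
jawbar top [[-95.32557753  38.80186873  42.        ]
 [-93.36136428 -38.13427783  42.        ]]
spacer top [[578.3 304.3  72. ]
 [576.9 295.5  72. ]
 [517.3 305.9  72. ]
 [518.7 315.6  72. ]] [547.77197609 305.35480634  72.        ]
rack [ 5.41524867e+02  2.71360903e+02 -1.85795975e-01] 0.8802051038578895
spacer local [[ 30.   39.2  72. ]
 [ 30.3  30.3  72. ]
 [-30.2  29.5  72. ]
 [-30.7  39.3  72. ]] [-0.14006233 34.56287354 72.        ] ideal sp [[547.52855558 303.30156228   0.        ]]
spacer scene [[ 33.   37.2  72. ]
 [-27.8  36.4  72. ]
 [-26.6  42.3  72. ]
 [ 32.8  40.9  72. ]]
```

```bash
python3 -m crank '[[0,-6,0,0,0,0,-1],[0,-6,0,-1,0,0,-1],[0,-6,0,-3,0,-1,-1],[0,0,0,-3.6,0,-1.7,-1],[0,0,0,-3.6,0,-1.7,-1],[0,0,0,-3.6,0,-1.7,-1],[0,0,0,-3.6,0,-1.7,-1],[0,0,0,-3.6,0,-1.7,-1],[0,0,0,-3.6,0,-1.7,-1],[0,0,0,-3.6,0,-1.7,-1]]' 30; python3 -m crank '[[0,0,0,-3.6,0,-1.7,-1],[0,0,0,-3.6,0,-1.7,-1],[0,0,0,-3.6,0,-1.7,-1],[0,0,0,-3.6,0,-1.7,-1],[0,0,0,-3.6,0,-1.7,-1],[0,0,0,-3.6,0,-1.7,-1],[0,0,0,-3.6,0,-1.7,-1],[0,0,0,-3.6,0,-1.7,-1],[0,0,0,-2,0,-1,-1],[0,0,0,-1,0,0,-1]]'
```

```text
clock: 0.98
eef_pos: [342.4, 271.9, 238.4]
tcp_rot: [-1.569, 0.001, 1.521]
contact_force: [0.9, -0.1, 0.3]
opening: 0.0
clock: 1.82
eef_pos: [476.1, -75.2, 239.5]
tcp_rot: [-1.574, 0.001, 1.518]
contact_force: [0.3, -0.3, 0.6]
opening: 0.001
```

Run:
```python
from h import *
T=pose();np.save('Tb.npy',T);im=cams.grab_frame('wrist');cv2.imwrite('pics/b_wrist.png',im);print(r.sense()['eef_pos'],r.sense()['qpos'])
```

```text
[475.33558131 -75.86570594 239.30175845] [-0.16017413  0.12951278  1.93642017 -0.00200115  1.07312772 -1.67741672]
```

View pics/b_wrist.png

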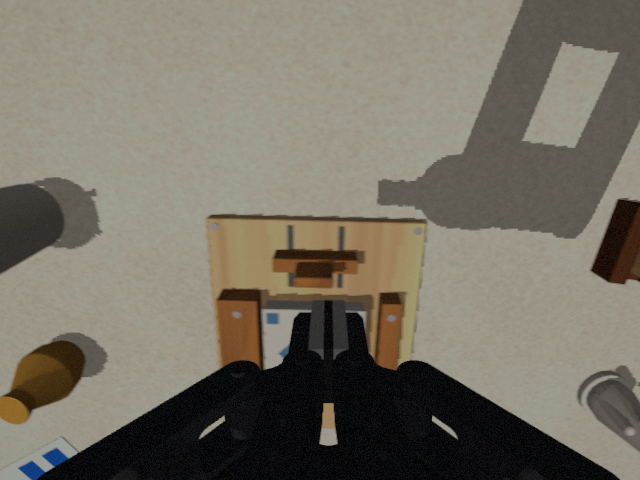

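Run:
```python
import cv2
t=cv2.imread('pics/b_wrist.png')
cv2.imwrite('pics/b1.png',cv2.resize(t[205:345,195:440],None,fx=3.2,fy=3.2,interpolation=2))
```

```text
(no output)
```

View pics/b1.png

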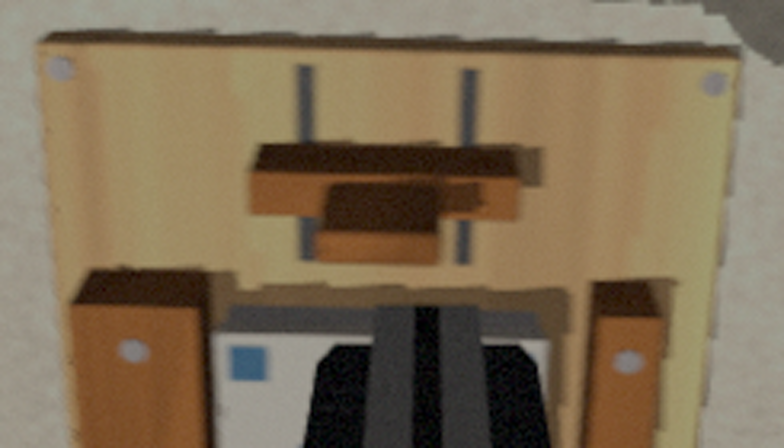

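```bash
cat > fit.py <<'E'
from h import *
from scipy.optimize import least_squares
def un(p,off,s): return (np.array(p,float)+.5)/s-.5+off
Tb=np.load('Tb.npy')
p=un([[40,48],[738,58],[72,303],[207,305],[598,316],[662,317],[215,333],[547,340]],[195,205],3.2)
L=np.array([[-130,-108,16],[-130,108,16],[-55,-96,42],[-55,-56,42],[-55,66,42],[-55,86,42],[-50,-50,48],[-50,50,48]])
f=lambda v:(proj('wrist',frame(*v,L),Tb)-p).ravel()
s=least_squares(f,[623,-98,-.08]);print(s.x,s.fun.reshape(-1,2).round(2).tolist());jig=s.x
q=un([[316,233],[440,233],[316,262],[440,264]],[195,205],3.2)
print('tab',local(*jig,back('wrist',q,78,Tb)).round(1))
q=un([[250,170],[520,180]],[195,205],3.2)
print('bar',local(*jig,back('wrist',q,42,Tb)).round(1))
E
python3 fit.py
```

```text
[ 6.23866980e+02 -9.70959847e+01 -7.21039972e-02] [[-1.82, -1.23], [1.75, 0.07], [-1.03, 0.79], [-2.3, 1.09], [0.85, 0.08], [1.31, 0.11], [0.54, 0.07], [0.67, -0.09]]
tab [[-97.6 -17.   78. ]
 [-98.3  15.7  78. ]
 [-89.1 -17.1  78. ]
 [-89.3  16.   78. ]]
bar [[-100.7  -39.4   42. ]
 [ -99.2   39.4   42. ]]
```

```bash
python3 -m crank '[[0,1.3,0,-1.1,3,-1.5,-1],[0,0,0,0,3,0,-1],[0,0,0,0,3,0,-1],[0,0,0,0,3,0,-1],[0,0,0,0,3,0,-1],[0,0,0,0,2.5,0,-1],[0,0,0,0,1.5,0,-1],[0,0,0,0,0.5,0,-1],[0,0,0,0,0,0,-1],[0,0,0,0,0,0,-1]]'
python3 - <<'E'
from h import *
s=r.sense();print(s['eef_pos'],s['tcp_rot'],local(623.7,-97.5,-.074,s['eef_pos']))
E
```

```text
clock: 2.7
eef_pos: [492.2, -88.0, 38.2]
tcp_rot: [-1.577, 0.001, 1.49]
contact_force: [-0.6, 0.4, -0.8]
opening: -0.002
[492.23090549 -88.03097261  38.24276344] [-1.57726434e+00  1.44109745e-03  1.49039735e+00] [[-131.80936505   -0.27672333   38.24276344]]
```

```bash
python3 -m crank '[[0,0,0,0,0,-0.8,-1],[0,0,0,0,0,-0.8,-1],[0,0,0,0,0,-0.8,-1],[0,0,0,0,0,-0.7,-1],[0,0,0,0,0,-0.6,-1],[0,0,0,0,0,-0.5,-1],[0,0,0,0,0,-0.4,-1],[0,0,0,0,0,-0.3,-1],[0,0,0,0,0,-0.2,-1],[0,0,0,0,0,-0.2,-1]]'
python3 - <<'E'
from h import *
s=r.sense();print(s['eef_pos'],s['tcp_rot'],local(623.7,-97.5,-.074,s['eef_pos']),s['contact_force'])
E
```

```text
clock: 3.53
eef_pos: [547.7, -92.0, 42.4]
tcp_rot: [-1.572, 0.001, 1.491]
contact_force: [-11.2, 0.2, 4.6]
opening: -0.001
[547.68183615 -92.01933076  42.35369381] [-1.57178547e+00  1.30312066e-03  1.49104533e+00] [[-76.21532055  -0.15454146  42.35369381]] [-11.19395541   0.23547832   4.59134822]
```

```bash
python3 -m crank '[[0,0,0,0,0.1,-0.2,-1],[0,0,0,0,0,-0.3,-1],[0,0,0,0,0,-0.4,-1],[0,0,0,0,0,-0.4,-1],[0,0,0,0,0,-0.4,-1],[0,0,0,0,0,-0.4,-1],[0,0,0,0,0,-0.4,-1],[0,0,0,0,0,-0.4,-1],[0,0,0,0,0,-0.4,-1],[0,0,0,0,0,-0.4,-1]]'
python3 - <<'E'
from h import *
s=r.sense();print(s['eef_pos'],s['tcp_rot'],local(623.7,-97.5,-.074,s['eef_pos']),s['contact_force'])
im=cams.grab_frame('scene');cv2.imwrite('pics/d1.png',cv2.resize(im[170:300,180:350],None,fx=4.6,fy=4.6,interpolation=2))
E
```

```text
clock: 4.37
eef_pos: [545.1, -90.1, 32.0]
tcp_rot: [-1.49, -0.004, 1.491]
contact_force: [-14.0, 1.0, 5.6]
opening: 0.002
[545.100643   -90.12958688  31.99575834] [-1.48980526 -0.00357195  1.49114132] [[-78.92916308   1.53919666  31.99575834]] [-13.97417661   1.01308932   5.63328365]
```

View pics/d1.png

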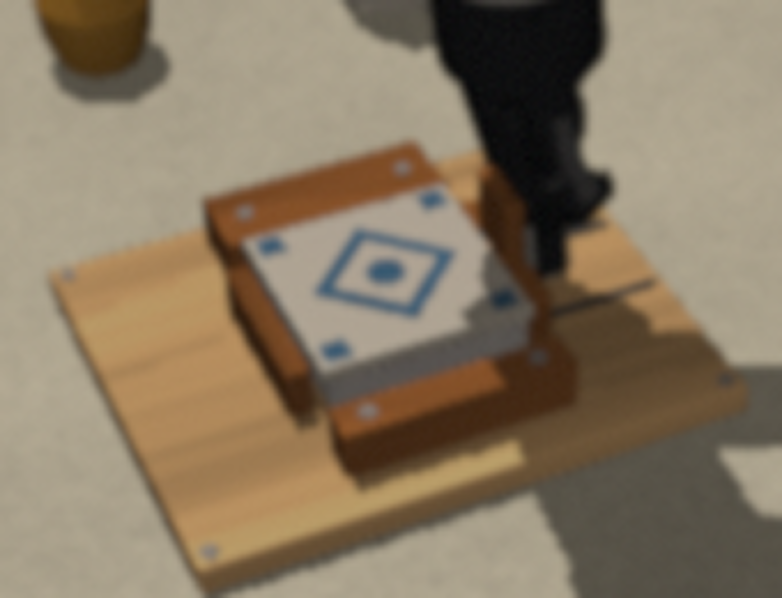

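```bash
python3 -m crank '[[0,0,0,0,0,1,-1],[-4.6,0,0,0,-2,1,-1],[0,0,0,0,-3.5,0,-1],[0,0,0,0,-3.5,0,-1],[0,6,0,2,-3,1,-1],[0,0,0,3.5,-2.5,1,-1],[0,0,0,3.8,0,1,-1],[0,0,0,3.8,0,1,-1],[0,0,0,3.8,0,1,-1],[0,0,0,3.8,0,1,-0.1]]'; python3 -m crank '[[0,0,0,3.8,0,1,-0.1],[0,0,0,3.8,0,1,-0.1],[0,0,0,3.8,0,1,-0.1],[0,0,0,3.8,0,1,-0.1],[0,0,0,3,0,1,-0.1],[0,0,0,1.5,0,0.5,-0.1],[0,0,0,0,0,0,-0.1],[0,0,0,0,0,0,-0.1],[0,0,0,0,0,0,-0.1],[0,0,0,0,0,0,-0.1]]'
python3 - <<'E'
from h import *
T=pose();np.save('Tc.npy',T);im=cams.grab_frame('wrist');cv2.imwrite('pics/e_wrist.png',im);t=cams.grab_frame('top');print(r.sense()['eef_pos'],r.sense()['tcp_rot'],r.sense()['opening'])
cv2.imwrite('pics/e_top.png',cv2.resize(cv2.convertScaleAbs(t[165:290,305:410],alpha=1.8),None,fx=4.8,fy=4.8,interpolation=2))
E
```

```text
clock: 5.25
eef_pos: [505.2, 124.9, 185.8]
tcp_rot: [-1.585, -0.009, 1.371]
contact_force: [0.7, 0.6, -0.3]
opening: 0.124
clock: 6.08
eef_pos: [490.0, 347.9, 191.9]
tcp_rot: [-1.599, -0.023, 1.377]
contact_force: [0.0, 0.5, 0.1]
opening: 0.448
[490.11659738 347.66942241 191.96201084] [-1.59918974 -0.0227374   1.37641514] 0.4515303534882748
```

View pics/e_wrist.png

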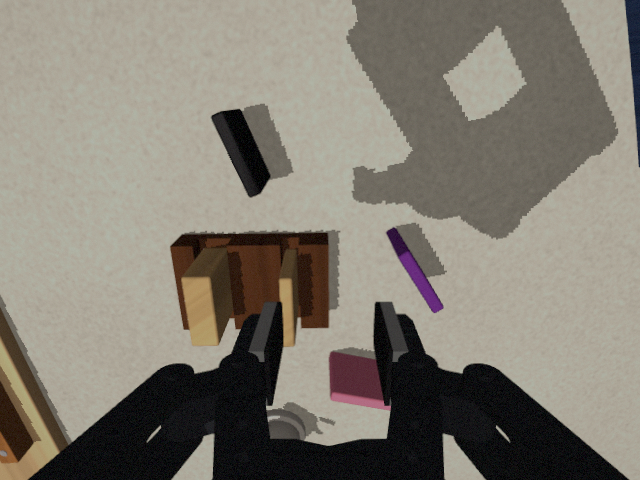

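View pics/e_top.png

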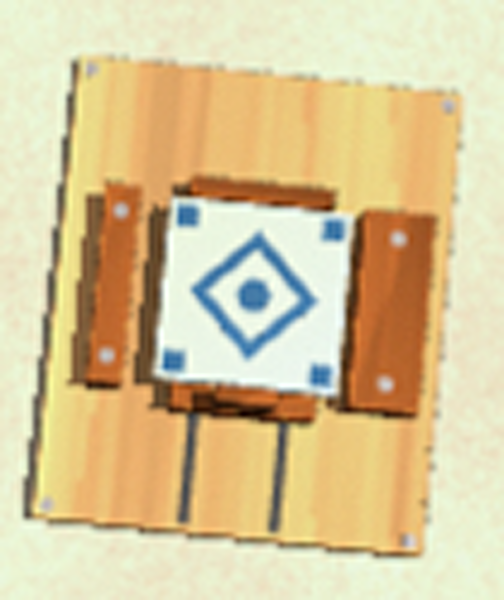

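Run:
```python
import cv2
t=cv2.imread('pics/e_wrist.png')
cv2.imwrite('pics/e1.png',cv2.resize(t[225:355,165:345],None,fx=4.4,fy=4.4,interpolation=2))
```

```text
(no output)
```

View pics/e1.png

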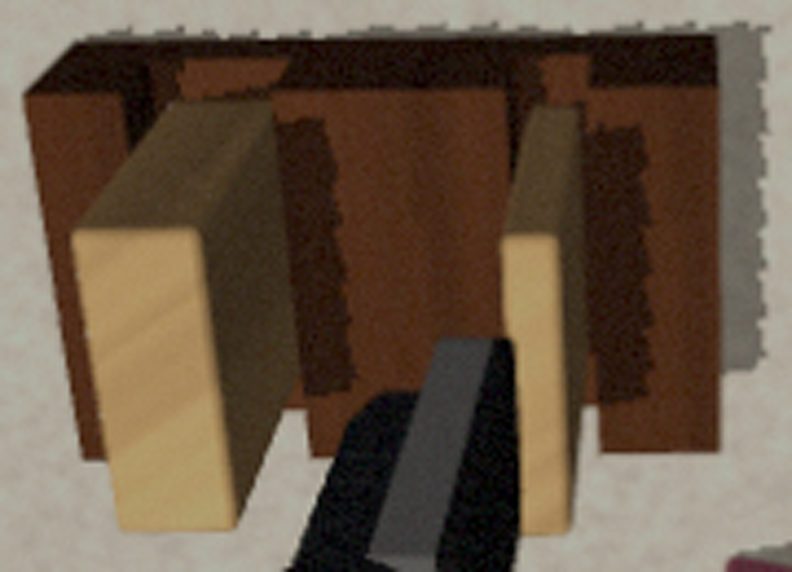

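```bash
cat > m.py <<'E'
from h import *
from fit import un
T=np.load('Tc.npy')
p=un([[502,235],[558,235],[570,533],[522,533]],[165,225],4.4)
W=back('wrist',p,72,T);print(W.round(1).tolist(),W.mean(0))
d=(W[2]+W[3]-W[0]-W[1])/2;print('yaw',np.arctan2(d[1],d[0]),np.linalg.norm(d),np.linalg.norm(W[0]-W[1]))
p=un([[73,230],[200,230],[235,530],[120,530]],[165,225],4.4)
Q=back('wrist',p,72,T);print('thick',Q.round(1).tolist(),Q.mean(0))
print(np.linalg.norm(Q.mean(0)-W.mean(0)))
E
python3 m.py | tail -4
```

```text
[[518.2, 309.0, 72.0], [520.0, 318.1, 72.0], [578.0, 306.8, 72.0], [576.2, 298.5, 72.0]] [548.11571491 308.10235895  72.        ]
yaw -0.1859844417485439 59.01779710412868 9.23869788561328
thick [[503.2, 239.9, 72.0], [507.3, 260.5, 72.0], [565.3, 248.7, 72.0], [561.3, 228.6, 72.0]] [534.28237523 244.40431945  72.        ]
65.18283150222567
```

```bash
python3 -m crank '[[1.6,-0.5,1.3,-1,0,-2,-0.1],[0,0,0,-1,0,-2.2,-0.1],[0,0,0,-0.9,0,-2.2,-0.1],[0,0,0,0,2,0,-0.1],[0,0,0,0,2.5,0,-0.1],[0,0,0,0,2.5,0,-0.1],[0,0,0,0,1.5,0,-0.1],[0,0,0,0,0,0,-0.1],[0,0,0,0,0,0,-0.1],[0,0,0,0,0,0,-0.1]]'
cat > g.py <<'E'
from h import *
import sys
# args: target x y z yaw -> tool shifts in cm, turns in deg
x,y,z,yaw=map(float,sys.argv[1:5]);s=r.sense();T=pose()
Rt=R.from_euler('xyz',[-np.pi/2,0,yaw]).as_matrix()
print('pos',np.round(s['eef_pos'],1),'rot',np.round(s['tcp_rot'],4),'F',np.round(s['contact_force'],1),'open',round(s['opening'],3),'t',round(s['clock'],2))
print('shift cm',(T[:3,:3].T@(np.array([x,y,z])-T[:3,3])/10).round(2),'turn',np.degrees(R.from_matrix(T[:3,:3].T@Rt).as_rotvec()).round(2))
E
python3 g.py 548 307 60 1.385
```

```text
clock: 7.02
eef_pos: [554.5, 294.9, 107.4]
tcp_rot: [-1.574, -0.001, 1.372]
contact_force: [-0.6, -0.4, -0.3]
opening: 0.449
pos [554.5 294.9 107.4] rot [-1.5738e+00 -1.0000e-03  1.3724e+00] F [-0.6 -0.4 -0.3] open 0.449 t 7.02
shift cm [1.05 4.74 0.89] turn [ 0.17 -0.72  0.06]
```

```bash
python3 -m crank '[[0,-0.7,0,0.7,0,0.6,-0.1],[0,0,0,0.2,0.4,0.2,-0.1],[0,0,0,0,0.4,0,-0.1],[0,0,0,0,0.3,0,-0.1],[0,0,0,0,0,0,-0.1],[0,0,0,0,0,0,-0.1],[0,0,0,0,0,0,-0.1],[0,0,0,0,0,0,-0.1],[0,0,0,0,0,0,-0.1],[0,0,0,0,0,0,-0.1]]'
python3 g.py 548 307 60 1.385
python3 - <<'E'
from h import *
T=pose();np.save('Tc.npy',T);im=cams.grab_frame('wrist');cv2.imwrite('pics/f_wrist.png',im)
E
```

```text
clock: 7.85
eef_pos: [550.0, 308.0, 100.5]
tcp_rot: [-1.58, -0.006, 1.387]
contact_force: [0.1, 0.4, 0.2]
opening: 0.451
pos [550.  308.  100.5] rot [-1.5796 -0.0058  1.3866] F [0.1 0.4 0.2] open 0.451 t 7.85
shift cm [-0.16  4.05  0.21] turn [0.5  0.09 0.33]
```

View pics/f_wrist.png

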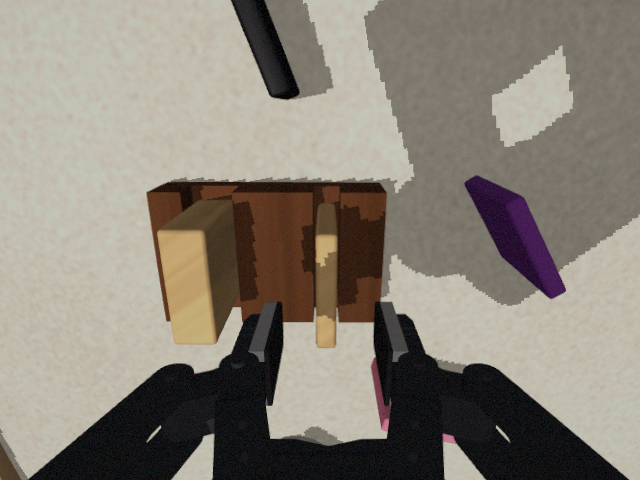

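```bash
python3 -c "
from m import *
p=[[318,235],[337,235],[335,347],[316,347]]
W=back('wrist',p,72,T);print(W.round(1).tolist(),W.mean(0))"|tail -1
python3 -m crank '[[0.5,0,0.3,-0.1,0.8,0.2,-0.1],[0,0,0,0,1,0,-0.1],[0,0,0,0,1,0,-0.1],[0,0,0,0,0.7,0,-0.1],[0,0,0,0,0.3,0,-0.1],[0,0,0,0,0,0,-0.1],[0,0,0,0,0,0,-0.1],[0,0,0,0,0,0,-0.1],[0,0,0,0,0,0,-0.1],[0,0,0,0,0,0,-0.1]]'
python3 g.py 548 307 60 1.385
```

```text
[[518.7, 309.9, 72.0], [520.2, 318.2, 72.0], [577.9, 306.9, 72.0], [576.2, 297.6, 72.0]] [548.26495582 308.14599423  72.        ]
clock: 8.73
eef_pos: [547.0, 306.8, 56.9]
tcp_rot: [-1.568, 0.002, 1.386]
contact_force: [0.2, -0.1, 0.6]
opening: 0.452
pos [547.  306.8  56.9] rot [-1.568   0.0016  1.3863] F [ 0.2 -0.1  0.6] open 0.452 t 8.73
shift cm [ 0.04 -0.31 -0.1 ] turn [-0.16  0.07 -0.09]
```

```bash
python3 -m crank '[[0,0,0,0.1,-0.4,-0.1,-0.1],[0,0,0,0,0,0,-0.1],[0,0,0,0,0,0,-1],[0,0,0,0,0,0,-1],[0,0,0,0,0,0,-1],[0,0,0,0,0,0,-1],[0,0,0,0,0,0,-1],[0,0,0,0,0,0,-1],[0,0,0,0,0,0,-1],[0,0,0,0,0,0,-1]]' 45
python3 g.py 548 308 60 1.385
python3 - <<'E'
from h import *
im=cams.grab_frame('wrist');cv2.imwrite('pics/g_wrist.png',im)
E
```

```text
clock: 9.57
eef_pos: [549.1, 308.1, 62.9]
tcp_rot: [-1.57, -0.0, 1.386]
contact_force: [0.1, 0.6, 0.8]
opening: 0.105
pos [549.1 308.1  62.9] rot [-1.57   -0.      1.3863] F [0.1 0.6 0.8] open 0.105 t 9.57
shift cm [-0.03  0.29  0.1 ] turn [-0.05  0.07  0.  ]
```

View pics/g_wrist.png

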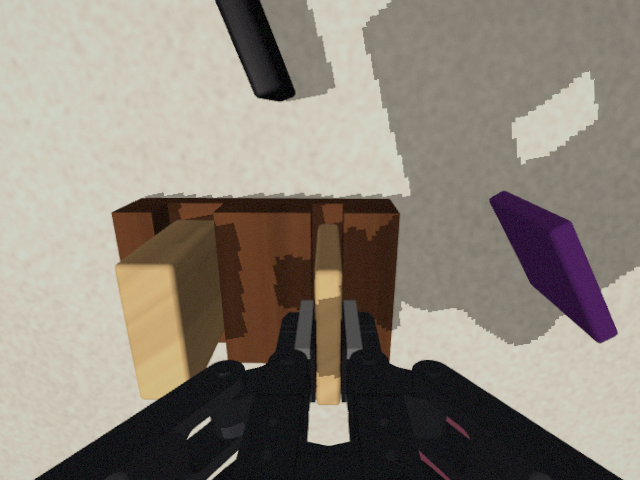

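```bash
python3 -m crank '[[0,0,0,0,0,0,-0.5],[0,0,0,0,0,0,-0.5],[0,0,0,0,0.35,0.1,-0.5],[0,0,0,0,0,0,-0.5],[0,0,0,0,0,0,-1],[0,0,0,0,0,0,-1],[0,0,0,0,0,0,-1],[0,0,0,0,0,0,-1],[0,0,0,0,0,0,-1],[0,0,0,0,0,0,-1]]' 45
python3 g.py 548 308 60 1.385
```

```text
clock: 10.45
eef_pos: [548.2, 308.4, 59.1]
tcp_rot: [-1.57, -0.0, 1.386]
contact_force: [0.4, -0.5, 0.9]
opening: 0.108
pos [548.2 308.4  59.1] rot [-1.5704e+00 -3.0000e-04  1.3863e+00] F [ 0.4 -0.5  0.9] open 0.108 t 10.45
shift cm [-0.05 -0.09  0.01] turn [-0.02  0.08  0.02]
```

```bash
python3 -m crank '[[0,0,0,0,-1.5,0,-1],[0,0,0,0,-2,0,-1],[0,0,0,0,-2.5,0,-1],[0,0,0,0,-2.5,0,-1],[0,0,0,0,-1,0,-1],[0,-3,0,-1,0,-0.3,-1],[0,-3.3,0,-2,0,-0.6,-1],[0,0,0,-3,0,-1,-1],[0,0,0,-3.3,0,-1,-1],[0,0,0,-3.3,0,-1,-1]]'; python3 -m crank '[[0,0,0,-3.3,0,-1,-1],[0,0,0,-3.3,0,-1,-1],[0,0,0,-3.3,0,-1,-1],[0,0,0,-3.3,0,-1,-1],[0,0,0,-2.5,0,-0.7,-1],[0,0,0,-2,0,-0.5,-1],[0,0,0,-1,0,-0.3,-1],[0,0,0,0,0,0,-1],[0,0,0,0,0,0,-1],[0,0,0,0,0,0,-1]]'
python3 g.py 628 -39.7 110 1.497
```

```text
clock: 11.28
eef_pos: [574.1, 181.2, 155.3]
tcp_rot: [-1.568, -0.001, 1.51]
contact_force: [0.9, 0.0, -0.8]
opening: 0.104
clock: 12.12
eef_pos: [617.0, -23.6, 149.7]
tcp_rot: [-1.564, 0.0, 1.505]
contact_force: [0.7, 0.6, -0.3]
opening: 0.108
pos [617.  -23.6 149.7] rot [-1.5639e+00  4.0000e-04  1.5050e+00] F [ 0.7  0.6 -0.3] open 0.108 t 12.12
shift cm [-1.54  3.96 -1.23] turn [-0.4   0.46 -0.03]
```

```bash
python3 -m crank '[[-0.4,0.4,0,-0.6,0,-0.5,-1],[0,0,0,-0.6,0.5,-0.5,-1],[0,0,0,-0.2,1,-0.1,-1],[0,0,0,0,1,0,-1],[0,0,0,0,0.5,0,-1],[0,0,0,0,0,0,-1],[0,0,0,0,0,0,-1],[0,0,0,0,0,0,-1],[0,0,0,0,0,0,-1],[0,0,0,0,0,0,-1]]'
python3 g.py 628 -39.7 64 1.497
python3 - <<'E'
from h import *
T=pose();np.save('Td.npy',T);im=cams.grab_frame('wrist');cv2.imwrite('pics/h_wrist.png',im)
im=cams.grab_frame('scene');cv2.imwrite('pics/h_s.png',cv2.resize(im[170:300,180:350],None,fx=4.6,fy=4.6,interpolation=2))
E
```

```text
clock: 12.95
eef_pos: [626.8, -34.2, 114.9]
tcp_rot: [-1.569, -0.0, 1.503]
contact_force: [-0.2, 0.7, -0.4]
opening: 0.108
pos [626.8 -34.2 114.9] rot [-1.5688e+00 -4.0000e-04  1.5031e+00] F [-0.2  0.7 -0.4] open 0.108 t 12.95
shift cm [-0.54  5.08 -0.16] turn [-0.11  0.35  0.02]
```

View pics/h_wrist.png

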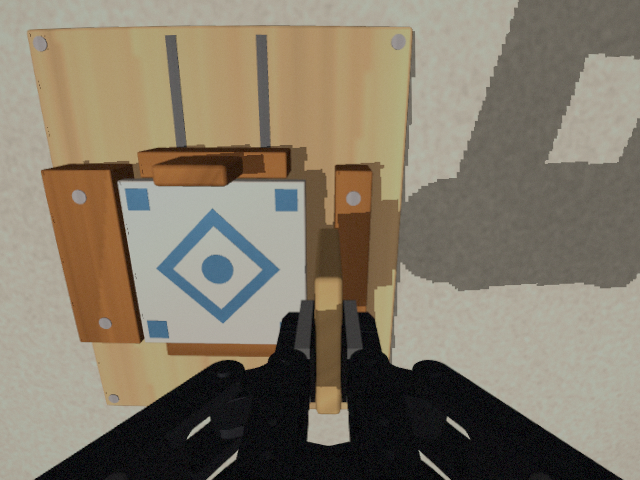

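View pics/h_s.png

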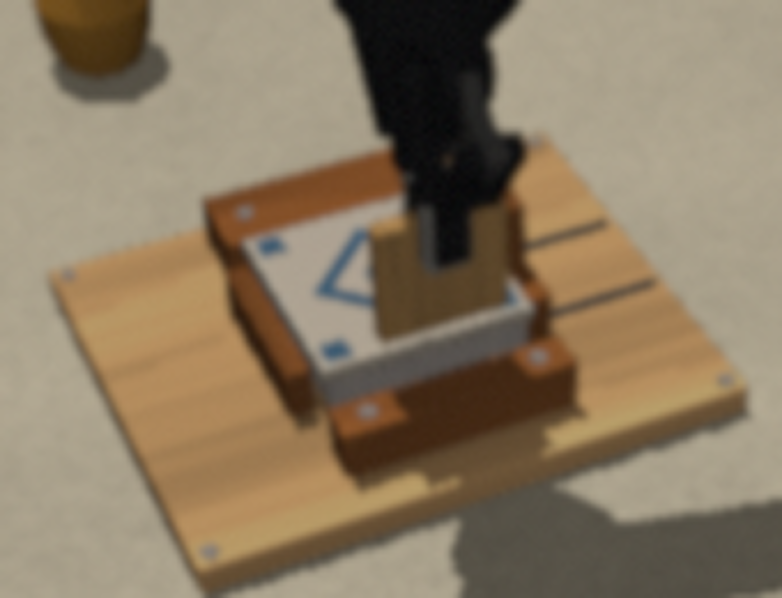

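Run:
```python
import cv2
t=cv2.imread('pics/h_wrist.png')
cv2.imwrite('pics/h1.png',cv2.resize(t[145:425,225:425],None,fx=2,fy=2,interpolation=2))
cv2.imwrite('pics/h2.png',cv2.resize(t[145:355,30:330],None,fx=2.6,fy=2.6,interpolation=2))
cv2.imwrite('pics/h3.png',cv2.resize(t[215:315,270:400],None,fx=6,fy=6,interpolation=2))
```

View pics/h3.png

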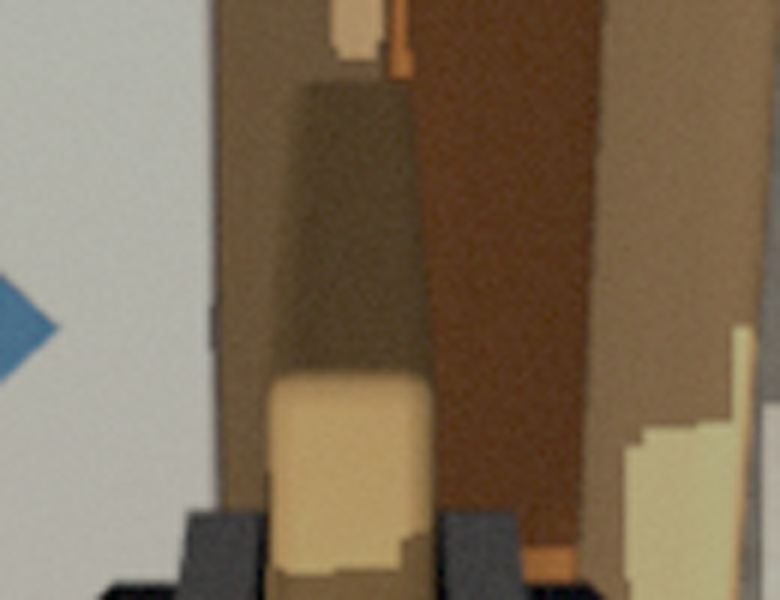

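View pics/h2.png

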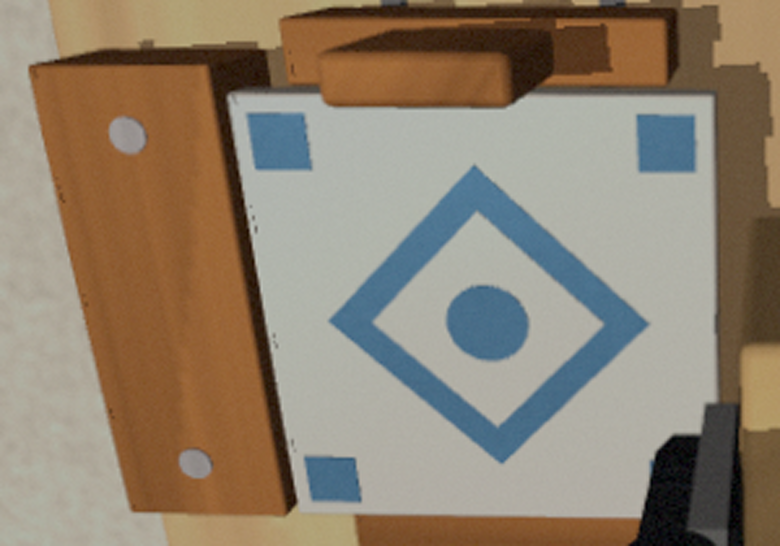

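View pics/h1.png

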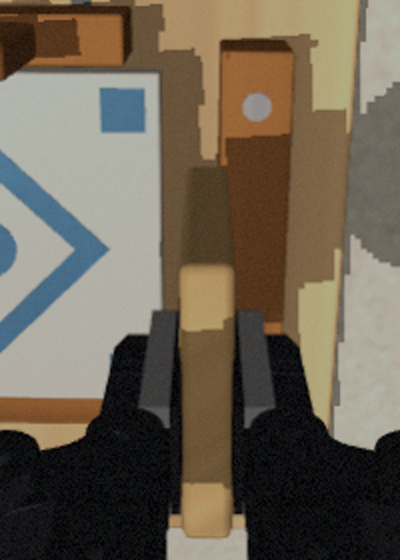

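```bash
cat > m2.py <<'E'
from h import *
from fit import un
from scipy.optimize import least_squares
T=np.load('Td.npy')
p=np.r_[un([[228,92],[716,95],[298,514],[487,322],[32,66],[210,66],[132,512],[288,515]],[30,145],2.6),un([[220,50],[292,54]],[225,145],2)]
L=np.array([[-50,-50,48],[-50,50,48],[50,-50,48],[0,0,48],[-55,-96,42],[-55,-56,42],[55,-96,42],[55,-56,42],[-55,66,42],[-55,86,42]])
f=lambda v:(proj('wrist',frame(*v,L),T)-p).ravel()
s=least_squares(f,[623,-98,-.08]);print(s.x,s.fun.reshape(-1,2).round(1).tolist());jig=s.x
zf=T[2,3]-47
foot=back('wrist',un([[308,82],[408,82]],[270,215],6),zf,T)
top=back('wrist',un([[272,378],[432,378]],[270,215],6),zf+60,T)
far=back('wrist',un([[183,535],[230,535]],[225,145],2),zf+60,T)
for n,q in [('foot',foot),('top',top),('topfar',far)]: print(n,local(*jig,q).round(1).tolist(), (T[:3,:3].T@(q.mean(0)-T[:3,3])).round(1))
print('tcp',local(*jig,T[:3,3]).round(1))
E
python3 m2.py
```

```text
[ 6.23861134e+02 -9.70906541e+01 -7.21075767e-02] [[-1.82, -1.23], [1.75, 0.07], [-1.03, 0.79], [-2.3, 1.09], [0.85, 0.08], [1.31, 0.11], [0.54, 0.07], [0.67, -0.09]]
tab [[-97.6 -17.   78. ]
 [-98.3  15.7  78. ]
 [-89.1 -17.1  78. ]
 [-89.3  16.   78. ]]
bar [[-100.7  -39.4   42. ]
 [ -99.2   39.4   42. ]]
[ 6.23869637e+02 -9.66924670e+01 -7.64633182e-02] [[-0.3, 0.6], [-0.7, 0.4], [0.4, -0.4], [0.7, -0.2], [-1.6, -0.4], [0.1, -0.5], [-0.2, 0.1], [0.4, 0.3], [0.0, 1.0], [1.2, -0.6]]
foot [[-30.5, 59.1, 67.9], [-30.6, 67.3, 67.9]] [ 0.9 47.1 28.6]
top [[-31.2, 58.1, 127.9], [-31.3, 67.3, 127.9]] [  0.4 -12.9  29.4]
topfar [[27.4, 58.5, 127.9], [27.3, 67.9, 127.9]] [  0.4 -13.1 -29.2]
tcp [[ -1.8  62.5 114.9]]
```

```bash
python3 -m crank '[[0,0.5,0,-0.3,0.3,-0.1,-1],[0,0,0,-0.2,0.4,-0.05,-1],[0,0,0,0,0.3,0,-1],[0,0,0,0,0,0,-1],[0,0,0,0,0,0,-1],[0,0,0,0,0,0,-1],[0,0,0,0,0,0,-1],[0,0,0,0,0,0,-1],[0,0,0,0,0,0,-1],[0,0,0,0,0,0,-1]]'
python3 g.py 628.3 -39.3 64 1.494
python3 - <<'E'
from h import *
T=pose();np.save('Te.npy',T);im=cams.grab_frame('wrist');cv2.imwrite('pics/i_wrist.png',im)
cv2.imwrite('pics/i1.png',cv2.resize(im[140:330,240:400],None,fx=3,fy=3,interpolation=2))
E
```

```text
clock: 13.88
eef_pos: [628.6, -40.1, 104.7]
tcp_rot: [-1.57, -0.0, 1.493]
contact_force: [0.2, -0.1, 0.1]
opening: 0.108
pos [628.6 -40.1 104.7] rot [-1.5704e+00 -4.0000e-04  1.4930e+00] F [ 0.2 -0.1  0.1] open 0.108 t 13.88
shift cm [0.08 4.07 0.03] turn [-0.02 -0.06  0.02]
```

View pics/i1.png

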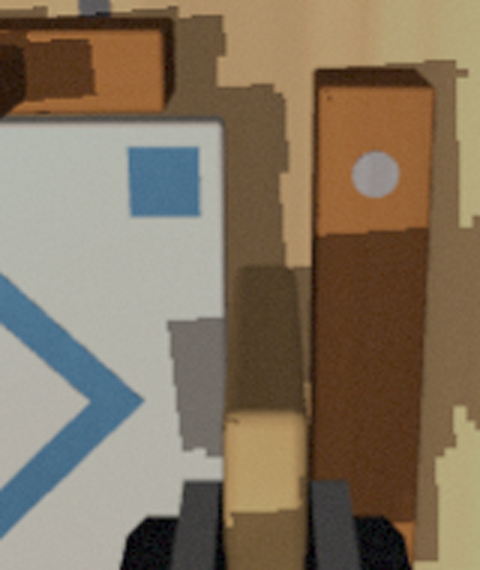

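```bash
cat > m3.py <<'E'
from h import *
def un(p,off,s): return (np.array(p,float)+.5)/s-.5+off
T=np.load('Te.npy');jig=(623.87,-96.7,-.0765)
o=[240,140]
print('tcp',local(*jig,T[:3,3]))
print('tile TR, edge',local(*jig,back('wrist',un([[222,120],[224,300]],o,3),48,T)).round(1))
print('rail',local(*jig,back('wrist',un([[316,85],[315,235],[434,88],[315,450]],o,3),42,T)).round(1))
print('foot',local(*jig,back('wrist',un([[238,268],[303,268]],o,3),T[2,3]-47,T)).round(1))
print('top',local(*jig,back('wrist',un([[225,415],[307,415]],o,3),T[2,3]+13,T)).round(1))
E
python3 m3.py
```

```text
tcp [[  0.39249467  56.76577334 104.6674123 ]]
tile TR, edge [[-50.6  50.   48. ]
 [-19.   49.9  48. ]]
rail [[-55.6  65.8  42. ]
 [-29.2  66.   42. ]
 [-55.1  85.8  42. ]
 [ 13.   66.5  42. ]]
foot [[-27.9  52.7  57.7]
 [-27.9  63.4  57.7]]
top [[-28.9  52.6 117.7]
 [-28.9  62.  117.7]]
```

```bash
python3 -m crank '[[0,0,0,0,0.4,0,-1],[0,0,0,0,0.5,0,-1],[0,0,0,0,0.5,0,-1],[0,0,0,0,0.5,0,-1],[0,0,0,0,0.5,0,-1],[0,0,0,0,0.3,0,-1],[0,0,0,0,0.1,0,-1],[0,0,0,0,0,0,-1],[0,0,0,0,0,0,-1],[0,0,0,0,0,0,-1]]'
python3 g.py 628.1 -40 64 1.494
```

```text
clock: 14.77
eef_pos: [628.0, -40.0, 72.6]
tcp_rot: [-1.569, -0.0, 1.493]
contact_force: [-0.4, -0.1, -1.0]
opening: 0.108
pos [628.  -40.   72.6] rot [-1.5689e+00 -4.0000e-04  1.4931e+00] F [-0.4 -0.1 -1. ] open 0.108 t 14.77
shift cm [-0.    0.86 -0.01] turn [-0.11 -0.05  0.02]
```

No contact and well aligned; foot is ~16 mm into the gap. Continue down.

```bash
python3 -m crank '[[0,0,0,0,0.2,0,-1],[0,0,0,0,0.2,0,-1],[0,0,0,0,0.2,0,-1],[0,0,0,0,0.15,0,-1],[0,0,0,0,0.15,0,-1],[0,0,0,0,0.1,0,-1],[0,0,0,0,0.1,0,-1],[0,0,0,0,0.1,0,-1],[0,0,0,0,0.1,0,-1],[0,0,0,0,0.1,0,-1]]'
python3 g.py 628.1 -40 62.5 1.494
python3 - <<'E'
from h import *
im=cams.grab_frame('wrist');cv2.imwrite('pics/j1.png',cv2.resize(im[140:370,220:420],None,fx=2.6,fy=2.6,interpolation=2))
im=cams.grab_frame('scene');cv2.imwrite('pics/j_s.png',cv2.resize(im[170:300,180:350],None,fx=4.6,fy=4.6,interpolation=2))
E
```

```text
clock: 15.6
eef_pos: [628.9, -40.0, 63.1]
tcp_rot: [-1.571, -0.0, 1.493]
contact_force: [-3.6, 0.3, 9.7]
opening: 0.107
pos [628.9 -40.   63.1] rot [-1.5707e+00 -4.0000e-04  1.4932e+00] F [-3.6  0.3  9.7] open 0.107 t 15.6
shift cm [-0.    0.06  0.08] turn [-0.   -0.05  0.02]
```

View pics/j1.png

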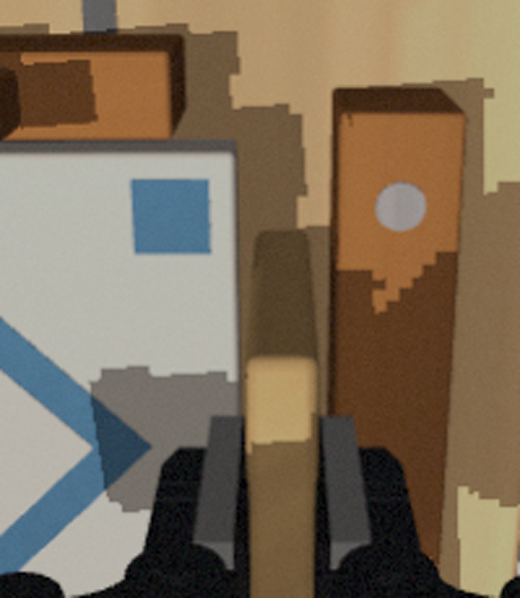

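View pics/j_s.png

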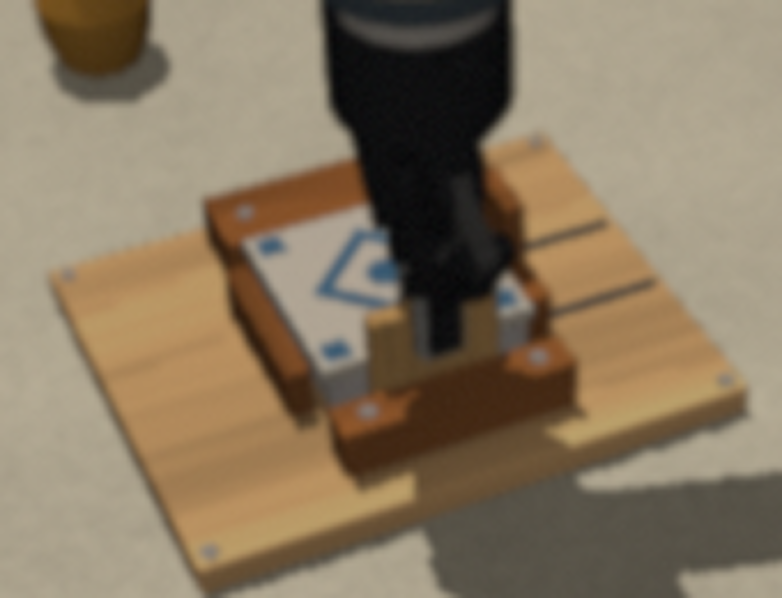

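```bash
python3 -m crank '[[0,0,0,0,0,0,-1],[0,0,0,0,0,0,-0.8],[0,0,0,0,0,0,-0.6],[0,0,0,0,0,0,-0.4],[0,0,0,0,0,0,-0.4],[0,0,0,0,0,0,-0.4],[0,0,0,0,-1,0,-0.4],[0,0,0,0,-1.5,0,-0.4],[0,0,0,0,-2,0,-0.4],[0,0,0,0,-2,0,-0.4]]'
python3 g.py 623.87 -96.7 60 1.494
python3 - <<'E'
from h import *
im=cams.grab_frame('wrist');cv2.imwrite('pics/k_w.png',im)
im=cams.grab_frame('scene');cv2.imwrite('pics/k_s.png',cv2.resize(im[170:300,180:350],None,fx=4.6,fy=4.6,interpolation=2))
E
```

```text
clock: 16.53
eef_pos: [625.7, -39.8, 126.8]
tcp_rot: [-1.562, -0.0, 1.493]
contact_force: [-0.0, 0.2, 0.8]
opening: 0.298
pos [625.7 -39.8 126.8] rot [-1.5620e+00 -3.0000e-04  1.4932e+00] F [-0.   0.2  0.8] open 0.298 t 16.53
shift cm [-5.68  6.67 -0.32] turn [-0.51 -0.05  0.02]
```

View pics/k_w.png

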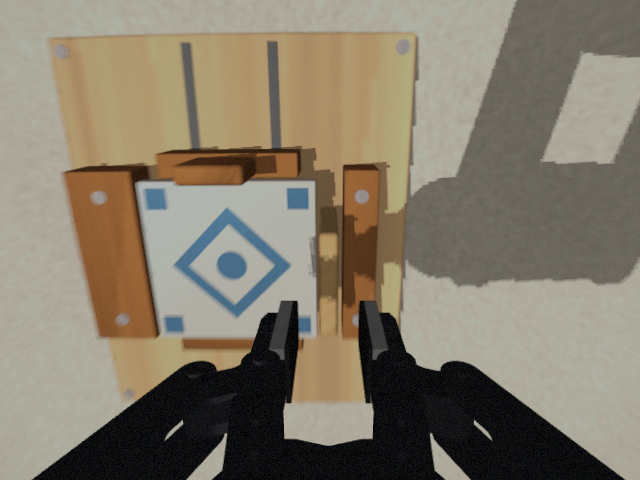

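View pics/k_s.png

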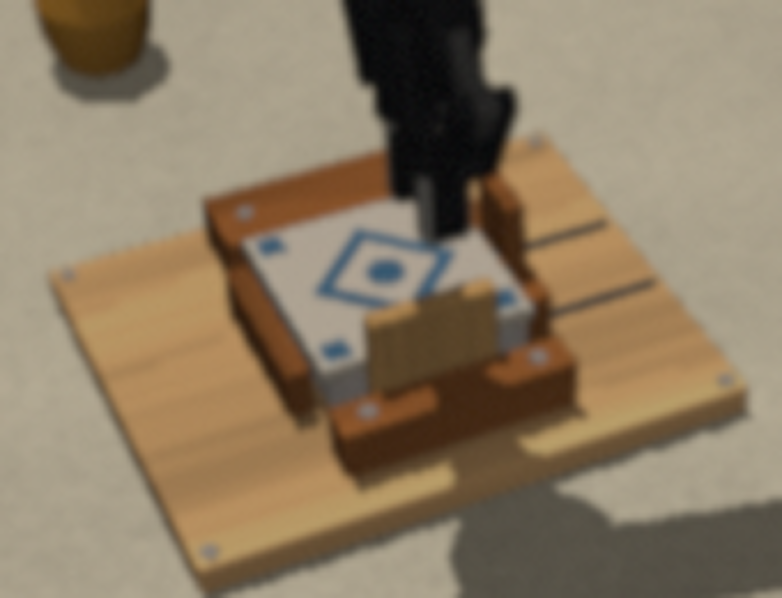

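```bash
python3 -m crank '[[-0.5,0,0,-1,0,-0.1,-1],[0,0,0,-1.5,0,-0.1,-1],[0,0,0,-1.5,0,-0.1,-1],[0,0,0,-1,0,0,-1],[0,0,0,-0.3,1,0,-1],[0,0,0,0,1.5,0,-1],[0,0,0,0,1.2,0,-1],[0,0,0,0,0.5,0,-1],[0,0,0,0,0,0,-1],[0,0,0,0,0,0,-1]]'
python3 g.py 623.87 -96.7 59 1.494
```

```text
clock: 17.47
eef_pos: [623.8, -100.8, 80.3]
tcp_rot: [-1.573, -0.0, 1.491]
contact_force: [-0.2, 0.9, 0.6]
opening: 0.0
pos [ 623.8 -100.8   80.3] rot [-1.5726e+00 -3.0000e-04  1.4913e+00] F [-0.2  0.9  0.6] open 0.0 t 17.47
shift cm [0.41 2.13 0.03] turn [ 0.1  -0.15  0.02]
```

```bash
python3 -m crank '[[0,0,0,0.2,0.4,0,-1],[0,0,0,0.15,0.4,0,-1],[0,0,0,0,0.4,0,-1],[0,0,0,0,0.3,0,-1],[0,0,0,0,0.2,0,-1],[0,0,0,0,0.2,0,-1],[0,0,0,0,0.2,0,-1],[0,0,0,0,0.2,0,-1],[0,0,0,0,0.2,0,-1],[0,0,0,0,0.2,0,-1]]' 40
python3 g.py 623.87 -96.7 53 1.494
```

```text
clock: 18.3
eef_pos: [625.5, -95.8, 53.4]
tcp_rot: [-1.575, -0.0, 1.493]
contact_force: [-3.7, 1.2, 7.4]
opening: -0.004
pos [625.5 -95.8  53.4] rot [-1.5750e+00 -3.0000e-04  1.4932e+00] F [-3.7  1.2  7.4] open -0.004 t 18.3
shift cm [-0.1   0.04  0.16] turn [ 0.24 -0.05  0.02]
```

```bash
python3 -m crank '[[0,0,0,0,0.2,0.05,-1],[0,0,0,0,0.2,0,-1],[0,0,0,0,0.2,0,-1],[0,0,0,0,0.3,0,-1],[0,0,0,0,0.3,0,-1],[0,0,0,0,0.3,0,-1],[0,0,0,0,0.3,0,-1],[0,0,0,0,0.3,0,-1],[0,0,0,0,0.3,0,-1],[0,0,0,0,0.3,0,-1]]' 40
python3 g.py 623.87 -96.7 53 1.494
python3 - <<'E'
from h import *
im=cams.grab_frame('wrist');cv2.imwrite('pics/l_w.png',im)
s=cams.grab_frame('scene');cv2.imwrite('pics/l_s.png',cv2.resize(s[170:300,180:350],None,fx=4.6,fy=4.6,interpolation=2));cv2.imwrite('pics/l_full.png',s)
print(r.sense()['contact_force'],r.sense()['eef_pos'])
E
```

```text
clock: 19.13
eef_pos: [625.6, -95.8, 52.9]
tcp_rot: [-1.577, -0.001, 1.492]
contact_force: [-11.3, 2.1, 31.7]
opening: 0.002
pos [625.6 -95.8  52.9] rot [-1.5766e+00 -1.0000e-03  1.4922e+00] F [-11.3   2.1  31.7] open 0.002 t 19.13
shift cm [-0.1  -0.01  0.17] turn [ 0.33 -0.1   0.05]
[-11.71755908   2.04722614  32.576822  ] [625.59908037 -95.83705489  52.86842514]
```

View pics/l_w.png

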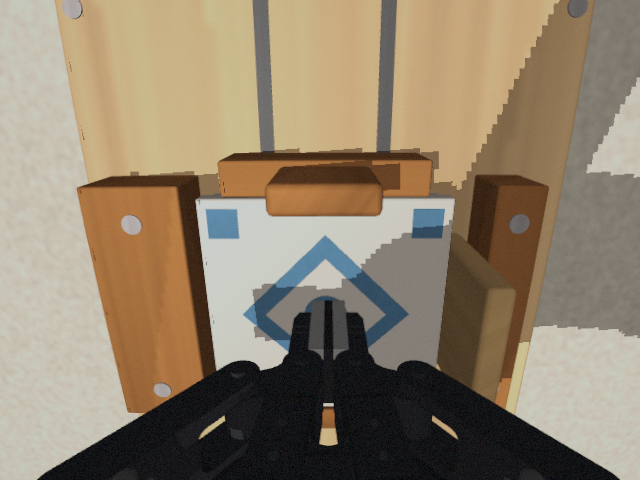

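View pics/l_s.png

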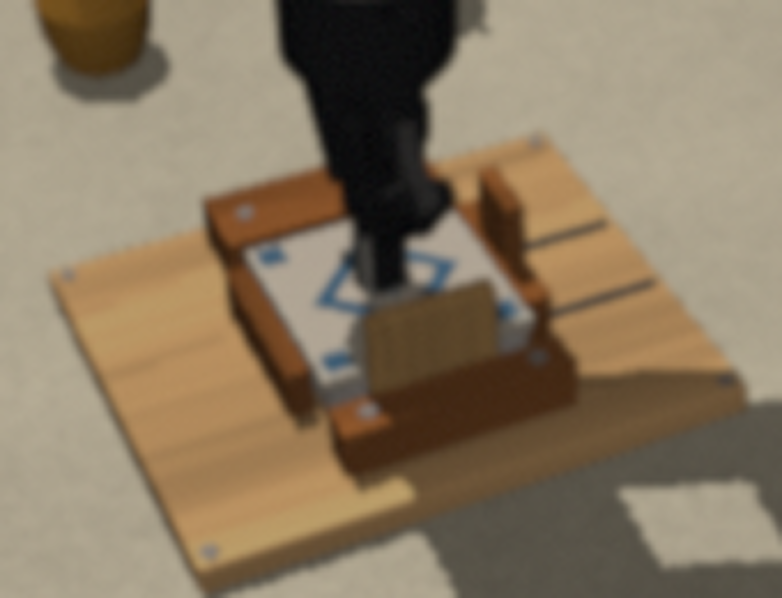

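View pics/l_full.png

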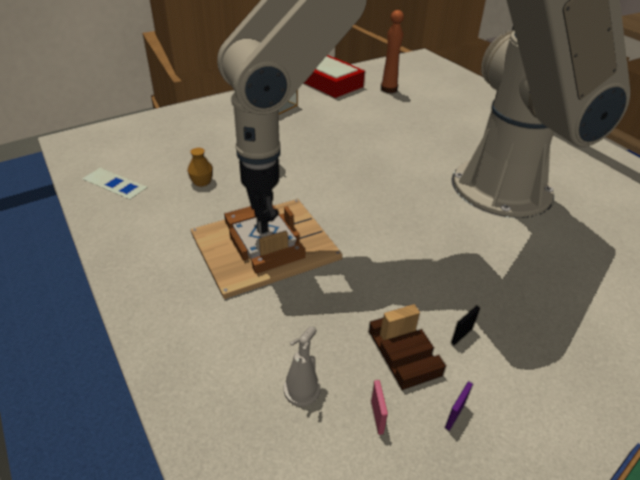

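```bash
python3 -m crank '[[0,0,0,0,0.2,0,-1],[0,0,0,0,0.2,0,-1],[0,0,0,0,0.2,0,-1],[0,0,0,0,0.2,0,-1],[0,0,0,0,0.2,0,-1],[0,0,0,0,0.2,0,-1],[0,0,0,0,0.2,0,-1],[0,0,0,0,0.2,0,-1],[0,0,0,0,0.2,0,-1],[0,0,0,0,0.2,0,-1]]' 40
python3 g.py 623.87 -96.7 53 1.494
python3 - <<'E'
from h import *
for _ in range(6): s=cams.grab_frame('top')
print(r.sense()['contact_force'],r.sense()['eef_pos'])
cv2.imwrite('pics/m_t.png',cv2.resize(cv2.convertScaleAbs(s[165:290,160:410],alpha=1.8),None,fx=3.2,fy=3.2,interpolation=2))
E
```

```text
clock: 20.07
eef_pos: [625.5, -95.8, 53.0]
tcp_rot: [-1.578, -0.001, 1.491]
contact_force: [-8.7, 1.6, 22.1]
opening: 0.001
pos [625.5 -95.8  53. ] rot [-1.5784e+00 -1.5000e-03  1.4915e+00] F [-8.7  1.6 22.1] open 0.001 t 20.07
shift cm [-0.1  -0.    0.16] turn [ 0.44 -0.15  0.09]
[-8.72730223  1.4811454  21.46700287] [625.52721696 -95.83649408  52.94236633]
```

View pics/m_t.png

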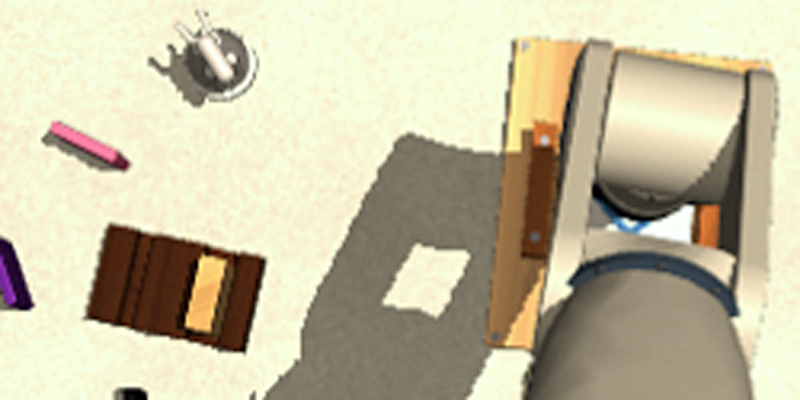

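Holding steadily at about 21 N with the fingertips at 42 mm, which is flush. The thick strip and the ornaments have not moved, so I am handing in.

```bash
python3 -c "
from rig import r,order
print(r.sense()['contact_force'],r.sense()['eef_pos'])
order.sign_off()"
```

```text
[-8.72730223  1.4811454  21.46700287] [625.52721696 -95.83649408  52.94236633]
the job is handed in; nothing more can be done
```

I carried out all three steps in the order asked and handed the job in at about 20.4 s, with the tile still held down.

- **Jaw:** I pushed it with closed fingers until it met the tile at about 11–14 N. The top and wrist pictures taken afterwards show it shut against the tile's near edge.
- **Spacer:** I took the thinner pale strip from the rack's +y slot and lowered it into the 16 mm gap, on the +y side next to the thin rail. It was about midway along the tile, and I lowered it until it pressed on the board at about 10 N. After I let go it stood upright and clear of the fingers.
- **Tile:** I pressed it at its centre. The fingertips are at 41.9 mm (flush is 42 mm), with a steady downward force of about 21 N. That is well above the 7.5 N needed at the stop. The force briefly reached about 33 N before I eased it.
- **Bystanders:** The thick strip, dog and vase looked unmoved in the last pictures. The pen cup was mostly hidden behind the arm, so I could not check it at the end, but the arm never went near it.

Two things did not go exactly as planned. The hand tilted by about 4.6° and dropped about 10 mm while pushing the jaw; I straightened it as I backed off. The early camera estimates of the jig's position differed by 2–3 mm, so I measured it again with the wrist camera before inserting the spacer. No check failed at the end.

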